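# Find the stamped specimen crate and push it into the dispatch lane

### The job

Two identical closed specimen crates stand either side of the taped dispatch lane, and one of them is stamped underneath. With your fingertips tip both crates over towards you (the robot), so that each lies on its side beside the lane with its base facing the far side of the bench; then push the stamped one sideways, as it lies, into the lane until all of it is between the two tapes, stamp still facing the far end. Nothing is to be lifted or carried; leave the unstamped crate lying outside the lane and leave the other things on the bench where they are.

Things in the scene. Friction and masses are not known exactly. Their poses are not given: they have to be found in the camera images.
- crate_a: One of two identical closed white plastic crates, lid fixed on: 100 mm (its x) by 120 mm (its y), 150 mm tall (its z), about 0.4 kg, too wide to grasp. Origin: centre of its underside; z points from base to lid. Starts upright, its -x face towards the robot within about 0.3 rad, left or right of the lane. Lying on that face it is 100 mm high, origin 50 mm up.
- crate_b: The other crate, the same in every outward way, on the other side of the lane. Pushed level at 125 mm up, either crate tips about its lower edge without sliding (about 2 N), passes its balance at about 34 degrees and then falls onto its side by itself.
- crate_a_lid (a point): Centre of the top of crate_a's lid, 150 mm along its z from its origin.
- crate_b_lid (a point): Centre of the top of crate_b's lid, 150 mm along its z from its origin.
- stamp (a point): Centre of the ink stamp (a dark ring 68 mm across with a bar in it), in the middle of the underside of one of the crates; the other crate's underside is bare white. Unseen while the crates stand.
- lane: Dispatch lane: two pale tape strips 25 mm wide, flat on the bench, inner edges 190 mm apart, running along its x (away from the robot) from x = -160 to 280 mm; its y points left. Origin: on the bench midway between the tapes. At the far end a fixed roller track 45 mm high (x 290 to 460 mm, 262 mm wide). All of it shifts and turns a little between starts.
- lane_far (a point): Point 50 mm above the bench at the far end of the tapes, 280 mm along the lane's x from its origin: the side from which the stamp is read.
- hole_tray: Bystander, loose, not to be disturbed: white tray with small round pits, 130 x 130 x 28 mm tall. Origin: centre of its underside.
- tip_box: Bystander, loose, not to be disturbed: pipette-tip box, 122 x 87 x 78 mm tall. Origin: centre of its underside.
- cup_1: Bystander, loose, not to be disturbed: specimen cup with screw cap, 56 mm across, 64 mm tall, at the far end of the lane. Origin: centre of its underside.
- cup_2: Bystander, loose, not to be disturbed: specimen cup with screw cap, 56 mm across, 64 mm tall, to the right of the right-hand crate. Origin: centre of its underside.
- wash_bottle: Bystander, loose, not to be disturbed: bottle with white cap, 52 mm across, 120 mm tall. Origin: centre of its underside.
- marker: Bystander, loose, not to be disturbed: blue marker pen lying flat, 125 x 13 x 12 mm. Origin: centre of its underside.
Mind the look-alikes: they are no part of the job. Leave any brown or red look-alike of the crate_b alone.

How it is judged:
By the outcome, as a careful person would: the job done as asked, in the order asked, and still so for the second after the job is handed in, with the robot touching nothing.
It also fails if it takes over 69 s, if anything falls off the work surface, if the arm or the gripper's body presses on something with over 40 N, if the wrist force passes 120 N, or if a joint passes its speed limit or range.

### The arm

A 6-joint arm with a two-finger parallel gripper is mounted at the origin on the work surface. World frame = base frame: x ahead of the robot, y to its left, z up, the work surface at z = 0. Lengths are in m, angles in rad, forces in N, time in s.
With the tool pointing down it reaches from about 0.2 to 0.875 m from the base axis. Payload 3.4 kg.
Tool frame: the origin (TCP) lies midway between the tips of the shut fingers; the grasp point (between the pads) lies 19 mm behind it (env.tcp_to_grasp is the distance from the TCP to the grasp point, in m); z points along the fingers, x is the direction in which the jaws open and shut, and the axes are right-handed (so a half turn about z gives the same grasp; the last joint's range is limited). The gripper opens to 94 mm and grips with 3 to 60 N. Pads are 16 mm wide; open, the fingers measure 119 mm over their backs; the gripper's body (75 mm by 177 mm) begins 78 mm behind the grasp point.
Start: joints at [-1.448, 0.276, 1.505, -0, 1.361, -0.121], TCP at [0.139, -0.558, 0.205] pointing down, gripper open.
Joint ranges: [-2.89, 2.89], [-0.75, 2.08], [0.22, 2.7], [-1.18, 4.32], [0.11, 2.71], [-2.7, 2.7]. Speed limits (rad/s): [2.57, 2.57, 3.14, 3.14, 3.14, 3.14].

### API

Orientations are given as a unit quaternion [w, x, y, z].
In Python, from bench import env, eyes, spotter gives the robot as it stands.
- The arm moves only by the tool carry_out, never from a script. Its argument "targets" is a list of rows, each an object of numbers: "fingers": the opening in per cent of the stroke, from 0 (shut) to 100 (fully open); "x", "y", "z": the shift along the tool's x, y, z in cm; "ax", "ay", "az": the turn, a rotation vector about the tool's x, y, z in degrees. A call has exactly 5 rows; each row shifts and turns the commanded pose from where the row before left it, along the tool's axes as they then stand; what a row does not reach is not made up. A row lasts 1/12 s, in which the tool goes at most 41.7 mm and 7.16 degrees, less where a joint would pass 70% of its speed; a pose out of reach is approached as far as the arm can. A call with a gripper value outside its range is refused whole. The fingers move at their own pace and stop on an object; "grip_force" is the grip in N (left out, the last holds). Time passes only in rows, so rows that do not move let the fingers close, or fill a call up. It gives the time, the measured TCP pose, the force and the opening at its end, in the units of the state.
- env.sense(): the state, without advancing time (a new reading comes with each control period).
- eyes.camera(name): name is "side" or "top" or "wrist"; returns (picture, depth): 420x560x3 uint8, red, green, blue; 420x560 float32, m along the optical axis (not along the pixel's ray), 0 where there is no reading.
- eyes.camera_model(name): a dict with "fov_y" (degrees; the focal length in pixels is half the picture's height over the tangent of half this angle, whatever the lens; pixels are square), "cx", "cy" (the principal point, pixels), "pose" (4x4, takes a point from camera to world coordinates). Camera axes: x right, y down, z forward; pixel columns grow to the right and rows downward; lengths in m; the calibration is good to about 2 mm. A picture is of the moment at which its call begins: read the wrist's pose just before it. camera_model takes no time and is no camera call; for the wrist camera it gives the pose at the moment of the call.
- env.hand_in(): hands the job in, once; it reports no verdict.
Trained networks look in the newest picture that a camera, given by its name, has taken for a name from the list of things; names that differ only in an ending like _2 or _b are one class to them, and where a whole thing is asked for, a point or a joint stands for the part that bears it (a point fixed in the world has none). Each returns a list of dicts, best first, with "conf" (0 to 1); they miss things now and then, are a little off and sometimes report something else, mostly with a low value. They report only what shows in the picture. A call takes as long as a camera call. They do not tell look-alikes from the thing itself.
- spotter.silhouettes(camera, thing): "region" (420x560 bool, what is visible of it) and "position" ([column, row] in pixels, amid what is visible of it).
The state is a dict: "time_s": time; "qpos": joint angles; "joint_vel": joint speeds; "tau": joint torques, N m; "tcp_pos": TCP position; "tcp_rot": TCP orientation; "wrist_force": force on the tool from outside, world axes, zero at the start; "torque": the same for the moment, N m; "opening": finger opening in m.
Only numpy, scipy, OpenCV 4.12 (cv2) and the standard library are available. Lean on these libraries where they do the work, as an engineer would, in place of code of your own. Each camera call takes 0.05 s, during which the arm holds its last target.

## Working session

There is one attempt and no reset: what is moved stays moved. The work goes in short steps, Python scripts to look and compute and a tool call to move; the robot and the scene stay as the last step left them, time stands still between calls to the robot, and variables do not carry over. Pictures are saved under pics/ and viewed, and the job is handed in when it is done.

Besides the shell and the picture viewer there is one more tool, called after "Call:" by a JSON object that holds its "fn" and its "kwargs", one argument or row to a line. carry_out: Moves the arm, as the interface text tells. Its arguments: {"type":"object","properties":{"targets":{"type":"array"},"grip_force":{"type":"number"}},"required":["targets"]}

```bash
ls; mkdir -p pics; python3 - <<'E'
from bench import env, eyes, spotter
import cv2
s=env.sense(); print({k:(v if not hasattr(v,'round') else v) for k,v in s.items()})
for n in ("top","side"):
    p,d=eyes.camera(n); cv2.imwrite(f"pics/{n}0.png",p[:,:,::-1]); m=eyes.camera_model(n); print(n,m)
    import numpy as np; np.savez(f"/tmp/{n}0.npz",p=p,d=d,**m)
E
```

```text
pics
{'time_s': 0.0, 'qpos': array([-1.44800206e+00,  2.76608936e-01,  1.50610467e+00, -2.36122221e-06,
        1.36069295e+00, -1.20980304e-01]), 'joint_vel': array([ 0.00128247,  0.00044046,  0.00102082,  0.00061339, -0.00204761,
        0.00134537]), 'tau': array([ 3.99425326e-04, -4.04575109e+01, -2.37223935e+01,  7.01218983e-02,
        3.47407849e-02, -1.34655015e-04]), 'tcp_pos': array([ 0.13872235, -0.55744134,  0.20460814]), 'tcp_rot': array([-6.39912296e-04,  7.87834617e-01, -6.15886185e-01, -6.42708215e-04]), 'wrist_force': array([ 0.12441517, -0.73134873, -0.04536141]), 'torque': array([ 0.01965505,  0.01898583, -0.06817212]), 'opening': 0.09380007939182972}
top {'fov_y': 44.91885933845832, 'cx': 278.3091197313522, 'cy': 206.22848978472047, 'pose': array([[-0.00459234, -0.99831855,  0.05778392,  0.40448025],
       [-0.99998006,  0.00483508,  0.00406183,  0.00209692],
       [-0.00433439, -0.05776412, -0.99832085,  1.85449723],
       [ 0.        ,  0.        ,  0.        ,  1.        ]])}
side {'fov_y': 52.969203298031374, 'cx': 277.4906925749245, 'cy': 202.22250121077508, 'pose': array([[-0.70806514, -0.40397175,  0.57918096, -0.14698628],
       [-0.70575   ,  0.37733793, -0.59961072,  0.70351472],
       [ 0.02367885, -0.83332041, -0.5522829 ,  0.76857502],
       [ 0.        ,  0.        ,  0.        ,  1.        ]])}
```

View pics/top0.png

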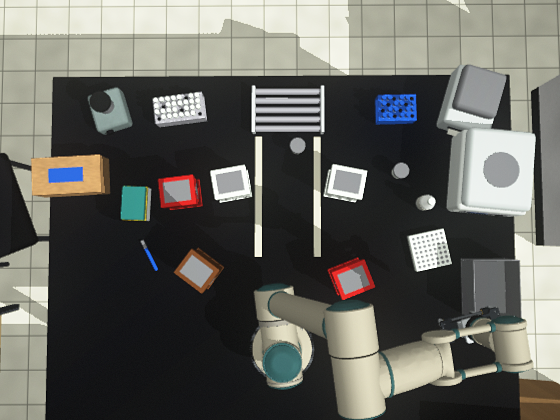

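View pics/side0.png

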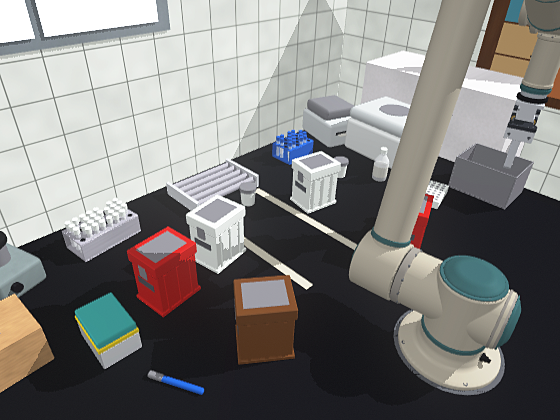

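Candidates for the crates in the top picture: white (231,184), white (346,183), red (180,191), red (351,279) and brown (199,271). By the description, I choose the two white ones and leave the red and brown ones alone. Next I check the choice in a close crop and measure.

```bash
cat > h.py <<'E'
import numpy as np, cv2
def load(n,t="0"):
    return np.load(f"/tmp/{n}{t}.npz")
def cloud(z):
    d=z["d"]; H,W=d.shape; f=H/2/np.tan(np.radians(float(z["fov_y"]))/2)
    u,v=np.meshgrid(np.arange(W),np.arange(H))
    P=np.stack([(u-float(z["cx"]))/f*d,(v-float(z["cy"]))/f*d,d],-1)
    T=z["pose"]; W_=P@T[:3,:3].T+T[:3,3]; W_[d==0]=np.nan
    return W_
def snap(n,t):
    from bench import eyes
    m=eyes.camera_model(n); p,d=eyes.camera(n); cv2.imwrite(f"pics/{n}{t}.png",p[:,:,::-1]); np.savez(f"/tmp/{n}{t}.npz",p=p,d=d,**m)
    return load(n,t)
def proj(z,P):
    T=np.linalg.inv(z["pose"]); q=T[:3,:3]@np.asarray(P)+T[:3,3]
    f=420/2/np.tan(np.radians(float(z["fov_y"]))/2)
    return q[0]/q[2]*f+float(z["cx"]), q[1]/q[2]*f+float(z["cy"])
E
python3 - <<'E'
from h import *
z=load("top"); C=cloud(z); p=z["p"].astype(int)
cv2.imwrite("pics/crop0.png",cv2.resize(z["p"][125:305,150:400,::-1],None,fx=3,fy=3,interpolation=cv2.INTER_CUBIC))
s=load("side"); Cs=cloud(s)
for nm,(u0,u1,v0,v1) in {"L":(208,256,160,210),"R":(320,370,160,210),"redL":(155,206,170,212),"redR":(325,378,255,302),"brown":(170,225,245,295)}.items():
    A=C[v0:v1,u0:u1].reshape(-1,3); A=A[(A[:,2]>0.14)&(A[:,2]<.2)]
    r=cv2.minAreaRect((A[:,:2]*1000).astype(np.float32)); print(nm,len(A),A[:,2].mean(),r)
# tapes
for nm,(u0,u1) in {"tapeL":(250,266),"tapeR":(310,324)}.items():
    m=(p[140:256,u0:u1].min(-1)>150); A=C[140:256,u0:u1][m]; 
    print(nm,A.min(0),A.max(0),A[:,2].mean()); c=np.polyfit(A[:,0],A[:,1],1); print(c, cv2.minAreaRect((A[:,:2]*1000).astype(np.float32)))
for nm,(u,v) in dict(cup1=(297,145),cup2=(400,170),bottle=(425,201),tray=(430,250)).items():
    A=C[v-15:v+15,u-15:u+15].reshape(-1,3); A=A[A[:,2]>.04]; print(nm, np.median(A,0) if len(A) else C[v,u])
E
```

```text
L 1026 0.14879390051441335 ((586.0558471679688, 172.7532501220703), (101.06538391113281, 119.94548034667969), 9.828075408935547)
R 1034 0.14889681902777296 ((585.349609375, -222.81431579589844), (120.63786315917969, 100.58099365234375), 78.9489974975586)
redL 1037 0.14878470841621078 ((556.1180419921875, 351.66571044921875), (100.65966033935547, 121.10920715332031), 6.443121910095215)
redR 1064 0.14860464810298393 ((256.72998046875, -239.05081176757812), (101.0615005493164, 119.94316101074219), 21.020248413085938)
brown 1069 0.14917639973859448 ((288.1873779296875, 284.3827209472656), (120.58648681640625, 101.66715240478516), 53.283260345458984)
tapeL [nan nan nan] [nan nan nan] nan
 ** On entry to DLASCL parameter number  4 had an illegal value
 ** On entry to DLASCL parameter number  4 had an illegal value
 ** On entry to DLASCL parameter number  4 had an illegal value
 ** On entry to DLASCL parameter number  4 had an illegal value
 ** On entry to DLASCL parameter number  5 had an illegal value
 ** On entry to DLASCL parameter number  4 had an illegal valueTraceback (most recent call last):
  File "<stdin>", line 11, in <module>
    c, resids, rank, s = lstsq(lhs, rhs, rcond)
                         ~~~~~^^^^^^^^^^^^^^^^^
    x, resids, rank, s = _umath_linalg.lstsq(a, b, rcond,
                         ~~~~~~~~~~~~~~~~~~~^^^^^^^^^^^^^
                                             signature=signature)
                                             ^^^^^^^^^^^^^^^^^^^^
    raise LinAlgError("SVD did not converge in Linear Least Squares")
numpy.linalg.LinAlgError: SVD did not converge in Linear Least Squares
```

View pics/crop0.png

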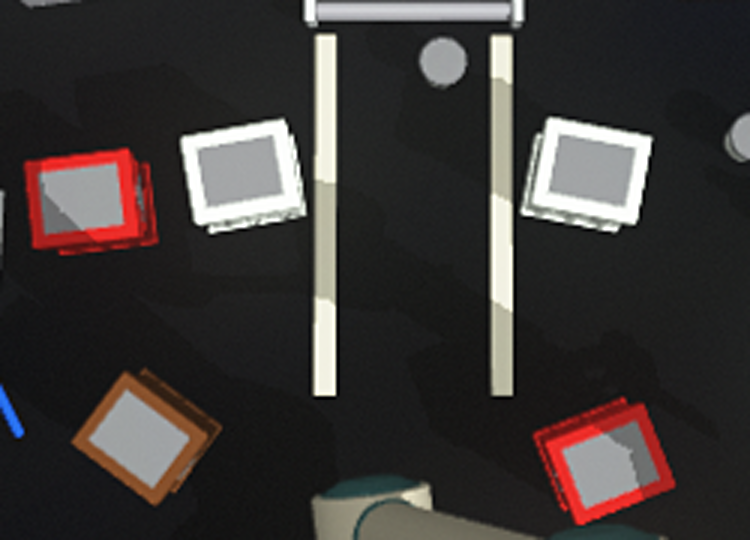

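```bash
python3 - <<'E'
from h import *
z=load("top"); C=cloud(z); p=z["p"].astype(int)
for nm,(u0,u1) in {"tapeL":(250,266),"tapeR":(310,324)}.items():
    m=(p[136:262,u0:u1].min(-1)>110); A=C[136:262,u0:u1][m]; A=A[np.isfinite(A).all(1)&(A[:,2]<.01)]
    print(nm,len(A),A.min(0),A.max(0)); print(cv2.minAreaRect((A[:,:2]*1000).astype(np.float32)))
    c=np.polyfit(A[:,0],A[:,1],1); print(c,np.polyval(c,[.3,.5]))
for nm,(u,v) in dict(cup1=(297,145),cup2=(400,170),bottle=(425,201),tray=(430,250)).items():
    A=C[v-15:v+15,u-15:u+15].reshape(-1,3); A=A[A[:,2]>.02]; print(nm, np.median(A,0) if len(A) else C[v,u])
def yawbox(cx,cy,yaw):
    R=np.array([[np.cos(yaw),-np.sin(yaw)],[np.sin(yaw),np.cos(yaw)]])
    for l in [(-.05,.06),(-.05,-.06),(-.2,.06),(-.2,-.06)]: print(np.round(R@l+[cx,cy],3))
yawbox(.586,.173,np.radians(9.8)); print(); yawbox(.585,-.223,np.radians(-11.05))
s=load("side");print(cloud(s)[170:200,185:200].reshape(-1,3)[::40])
E
```

```text
tapeL 842 [ 0.33051255  0.07207848 -0.01713706] [0.77406656 0.11332549 0.00991502]
((552.3138427734375, 92.97337341308594), (40.94100570678711, 443.51318359375), 89.83872985839844)
[-0.00207582  0.08519082] [0.08456808 0.08415291]
tapeR 822 [ 0.32969187 -0.15431596 -0.01613427] [ 0.76789082 -0.11873367  0.0099732 ]
((548.7496337890625, -137.39117431640625), (33.785457611083984, 438.2170104980469), 89.50444793701172)
[-0.0090189  -0.12725012] [-0.12995579 -0.13175957]
cup1 [ 0.7312325  -0.05813107  0.06121544]
cup2 [ 0.63182347 -0.42500149  0.06208138]
bottle [ 0.51752741 -0.50495605  0.08056613]
tray [ 0.35405302 -0.52981744  0.02757416]
[0.527 0.224]
[0.547 0.105]
[0.379 0.198]
[0.399 0.08 ]

[ 0.547 -0.155]
[ 0.524 -0.272]
[ 0.4   -0.126]
[ 0.377 -0.244]
[[ 1.90716163 -0.56740107 -0.55650753]
 [ 1.89920525 -0.63518734 -0.59375519]
 [ 1.89141658 -0.59033341 -0.59543669]
 [ 1.89979793 -0.55631369 -0.60783993]
 [ 0.91768432  0.0100547   0.02959001]
 [ 0.91499965  0.03270739  0.02806196]
 [ 0.89694356  0.06435855  0.03736759]
 [ 0.86049441  0.05029089  0.04016648]
 [ 0.85778058  0.07201169  0.03910415]
 [ 0.8492898   0.09684621  0.0423143 ]
 [ 0.82583374  0.07570857  0.03651325]
 [ 0.81266719  0.103449    0.04371685]]
```

The crop shows the two white crates at top-picture pixels (231,184) and (346,183), either side of the tapes. The inner tape edges are at y≈0.072 and -0.118. I tip the right crate first, using two spread fingertips.

```bash
cat >> h.py <<'E'
from scipy.spatial.transform import Rotation as Ro
def plan(pos,heading_deg,cmd=None,st=None):
    """remaining turn az (deg) for tool-down heading of tool x, then shift in tool frame AFTER the turn (cm)"""
    from bench import env
    s=env.sense(); q=s["tcp_rot"]; R=Ro.from_quat([q[1],q[2],q[3],q[0]]).as_matrix()
    h=np.degrees(np.arctan2(R[1,0],R[0,0])); th=np.radians(heading_deg)
    Rn=np.array([[np.cos(th),np.sin(th),0],[np.sin(th),-np.cos(th),0],[0,0,-1]])
    d=np.asarray(pos)-s["tcp_pos"]
    print("t",round(s["time_s"],2),"pos",s["tcp_pos"].round(4),"heading",h.round(2),"az",round(-(heading_deg-h),2),"tool z",R[:,2].round(3),
      "shift cm (current axes)",(R.T@d*100).round(2),"(after turn)",(Rn.T@d*100).round(2),"F",s["wrist_force"].round(2),"open",round(s["opening"],4))
E
python3 - <<'E'
from h import *
plan([.139,-.558,.28],-101.05); plan([.673,-.240,.28],-101.05)
E
```

```text
t 0.1 pos [ 0.1387 -0.5575  0.2047] heading -76.03 az 25.02 tool z [-0.     0.002 -1.   ] shift cm (current axes) [ 0.04 -0.02 -7.53] (after turn) [ 0.04 -0.04 -7.53] F [-0.47  0.22 -0.1 ] open 0.0943
t 0.1 pos [ 0.1387 -0.5575  0.2047] heading -76.03 az 25.02 tool z [-0.     0.002 -1.   ] shift cm (current axes) [-17.93 -59.51  -7.49] (after turn) [-41.4  -46.35  -7.53] F [-0.47  0.22 -0.1 ] open 0.0943
```

Call:
{"fn": "carry_out", "kwargs": {
  "targets": [
    {"z":-2,"az":5,"fingers":60},
    {"z":-2,"az":5,"fingers":60},
    {"z":-2,"az":5,"fingers":60},
    {"z":-1.5,"az":5,"fingers":60},
    {"az":5,"fingers":60}
  ]
}}

```text
validation failed for argument at $.ta...
```

```bash
python3 -c "
from h import *
plan([.673,-.240,.28],-101.05)"
```

```text
t 0.1 pos [ 0.1387 -0.5575  0.2047] heading -76.03 az 25.02 tool z [-0.     0.002 -1.   ] shift cm (current axes) [-17.93 -59.51  -7.49] (after turn) [-41.4  -46.35  -7.53] F [-0.47  0.22 -0.1 ] open 0.0943
```

Call:
{"fn": "carry_out", "kwargs": {
  "targets": [
    {"fingers":60,"x":0,"y":0,"z":-2,"ax":0,"ay":0,"az":5},
    {"fingers":60,"x":0,"y":0,"z":-2,"ax":0,"ay":0,"az":5},
    {"fingers":60,"x":0,"y":0,"z":-2,"ax":0,"ay":0,"az":5},
    {"fingers":60,"x":0,"y":0,"z":-1.5,"ax":0,"ay":0,"az":5},
    {"fingers":60,"x":0,"y":0,"z":0,"ax":0,"ay":0,"az":5}
  ]
}}

```text
time_s: 0.52
tcp_pos: [0.1391, -0.5596, 0.2837]
tcp_rot: [-0.002, -0.634, 0.773, -0.002]
wrist_force: [-0.6, -1.0, -0.4]
opening: 0.0639
```

```bash
python3 -c "
from h import *
plan([.673,-.240,.28],-101.05)"
```

```text
t 0.52 pos [ 0.1391 -0.5596  0.2837] heading -101.28 az -0.23 tool z [ 0.001 -0.006 -1.   ] shift cm (current axes) [-41.78 -46.11   0.23] (after turn) [-41.6  -46.28   0.37] F [-0.59 -1.02 -0.36] open 0.0639
```

Call:
{"fn": "carry_out", "kwargs": {
  "targets": [
    {"fingers":60,"x":-2,"y":-2.3,"z":0,"ax":0,"ay":0,"az":0},
    {"fingers":60,"x":-2,"y":-2.3,"z":0,"ax":0,"ay":0,"az":0},
    {"fingers":60,"x":-2,"y":-2.3,"z":0,"ax":0,"ay":0,"az":0},
    {"fingers":60,"x":-2,"y":-2.3,"z":0,"ax":0,"ay":0,"az":0},
    {"fingers":60,"x":-2,"y":-2.3,"z":0,"ax":0,"ay":0,"az":0}
  ]
}}

```text
time_s: 0.93
tcp_pos: [0.2717, -0.4808, 0.2801]
tcp_rot: [0.0, -0.636, 0.772, 0.0]
wrist_force: [0.7, -0.3, 0.2]
opening: 0.0565
```

Call:
{"fn": "carry_out", "kwargs": {
  "targets": [
    {"fingers":60,"x":-2.2,"y":-2.4,"z":0,"ax":0,"ay":0,"az":0},
    {"fingers":60,"x":-2.2,"y":-2.4,"z":0,"ax":0,"ay":0,"az":0},
    {"fingers":60,"x":-2.2,"y":-2.4,"z":0,"ax":0,"ay":0,"az":0},
    {"fingers":60,"x":-2.2,"y":-2.4,"z":0,"ax":0,"ay":0,"az":0},
    {"fingers":60,"x":-2.2,"y":-2.4,"z":0,"ax":0,"ay":0,"az":0}
  ]
}}

```text
time_s: 1.35
tcp_pos: [0.4107, -0.3956, 0.2801]
tcp_rot: [-0.0, -0.636, 0.772, 0.0]
wrist_force: [-0.0, -0.7, -0.2]
opening: 0.0564
```

Call:
{"fn": "carry_out", "kwargs": {
  "targets": [
    {"fingers":60,"x":-2.2,"y":-2.4,"z":0,"ax":0,"ay":0,"az":0},
    {"fingers":60,"x":-2.2,"y":-2.4,"z":0,"ax":0,"ay":0,"az":0},
    {"fingers":60,"x":-2.2,"y":-2.4,"z":0,"ax":0,"ay":0,"az":0},
    {"fingers":60,"x":-2.2,"y":-2.4,"z":0,"ax":0,"ay":0,"az":0},
    {"fingers":60,"x":-2.2,"y":-2.4,"z":0,"ax":0,"ay":0,"az":0}
  ]
}}

```text
time_s: 1.77
tcp_pos: [0.5495, -0.3106, 0.28]
tcp_rot: [-0.0, -0.636, 0.772, 0.0]
wrist_force: [-0.5, -1.2, 0.2]
opening: 0.0564
```

```bash
python3 -c "
from h import *
plan([.673,-.240,.28],-101.05)"
```

```text
t 1.77 pos [ 0.5495 -0.3106  0.28  ] heading -101.02 az 0.03 tool z [-0.001  0.    -1.   ] shift cm (current axes) [-9.290e+00 -1.077e+01 -1.000e-02] (after turn) [ -9.3  -10.77  -0.  ] F [-0.47 -1.17  0.24] open 0.0564
```

Call:
{"fn": "carry_out", "kwargs": {
  "targets": [
    {"fingers":60,"x":-2.2,"y":-2.5,"z":0,"ax":0,"ay":0,"az":0},
    {"fingers":60,"x":-2.2,"y":-2.5,"z":0,"ax":0,"ay":0,"az":0},
    {"fingers":60,"x":-2.0,"y":-2.5,"z":0,"ax":0,"ay":0,"az":0},
    {"fingers":60,"x":-2.0,"y":-2.2,"z":0,"ax":0,"ay":0,"az":0},
    {"fingers":60,"x":-1,"y":-1,"z":0,"ax":0,"ay":0,"az":0}
  ]
}}

```text
time_s: 2.18
tcp_pos: [0.6741, -0.2376, 0.2789]
tcp_rot: [0.0, -0.637, 0.771, 0.001]
wrist_force: [-0.5, 0.4, -0.2]
opening: 0.0569
```

```bash
python3 -c "
from h import *
z=snap('wrist','1'); snap('top','1')
plan([.673,-.240,.122],-101.05)"
```

```text
t 2.28 pos [ 0.6726 -0.2385  0.2789] heading -100.87 az 0.18 tool z [-0.002  0.001 -1.   ] shift cm (current axes) [ 0.15 -0.09 15.69] (after turn) [ 0.14 -0.06 15.69] F [-0.22 -0.55 -0.24] open 0.0564
```

View pics/wrist1.png

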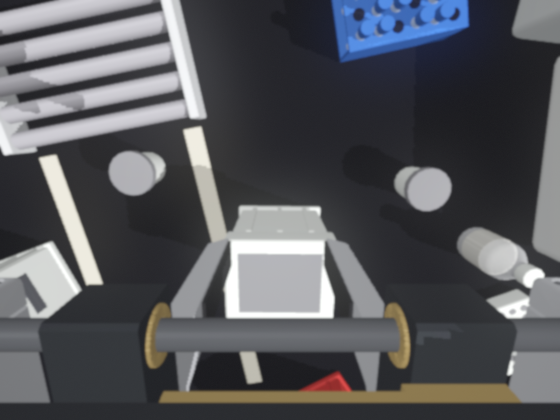

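View pics/top1.png

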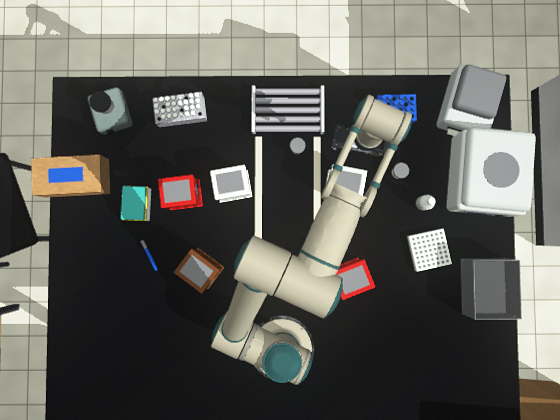

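The wrist picture shows the crate at about (280,270), centred between the fingers. The fingers hang beyond its far face. I descend and push.

Call:
{"fn": "carry_out", "kwargs": {
  "targets": [
    {"fingers":60,"x":0.1,"y":0,"z":3.5,"ax":0,"ay":0,"az":0.2},
    {"fingers":60,"x":0,"y":0,"z":3.5,"ax":0,"ay":0,"az":0},
    {"fingers":60,"x":0,"y":0,"z":3.5,"ax":0,"ay":0,"az":0},
    {"fingers":60,"x":0,"y":0,"z":3.5,"ax":0,"ay":0,"az":0},
    {"fingers":60,"x":0,"y":0,"z":1.7,"ax":0,"ay":0,"az":0}
  ]
}}

```text
time_s: 2.7
tcp_pos: [0.6665, -0.2415, 0.1189]
tcp_rot: [-0.002, -0.634, 0.773, 0.003]
wrist_force: [-0.1, 0.4, -1.0]
opening: 0.0561
```

Call:
{"fn": "carry_out", "kwargs": {
  "targets": [
    {"fingers":60,"x":0,"y":0.8,"z":0,"ax":0,"ay":0,"az":0},
    {"fingers":60,"x":0,"y":0.8,"z":0,"ax":0,"ay":0,"az":0},
    {"fingers":60,"x":0,"y":0.8,"z":0,"ax":0,"ay":0,"az":0},
    {"fingers":60,"x":0,"y":0.8,"z":0,"ax":0,"ay":0,"az":0},
    {"fingers":60,"x":0,"y":0.8,"z":0,"ax":0,"ay":0,"az":0}
  ]
}}

```text
time_s: 3.12
tcp_pos: [0.6345, -0.2348, 0.1274]
tcp_rot: [0.002, -0.634, 0.773, -0.005]
wrist_force: [5.1, -1.2, 3.2]
opening: 0.0562
```

Call:
{"fn": "carry_out", "kwargs": {
  "targets": [
    {"fingers":60,"x":0,"y":0.8,"z":0,"ax":0,"ay":0,"az":0},
    {"fingers":60,"x":0,"y":0.8,"z":0,"ax":0,"ay":0,"az":0},
    {"fingers":60,"x":0,"y":0.8,"z":0,"ax":0,"ay":0,"az":0},
    {"fingers":60,"x":0,"y":0.8,"z":0,"ax":0,"ay":0,"az":0},
    {"fingers":60,"x":0,"y":0.8,"z":0,"ax":0,"ay":0,"az":0}
  ]
}}

```text
time_s: 3.53
tcp_pos: [0.5917, -0.2252, 0.1237]
tcp_rot: [-0.0, -0.635, 0.773, 0.0]
wrist_force: [2.4, -0.6, 4.1]
opening: 0.0565
```

```bash
python3 -c "
from h import *
z=snap('wrist','2'); snap('side','2')
plan([.673,-.240,.122],-101.05)"
```

```text
t 3.63 pos [ 0.5894 -0.2243  0.1225] heading -101.23 az -0.18 tool z [-0.006  0.002 -1.   ] shift cm (current axes) [-0.09 -8.51  0.  ] (after turn) [-0.06 -8.51  0.05] F [-0.47  0.18 -0.7 ] open 0.0564
```

View pics/wrist2.png

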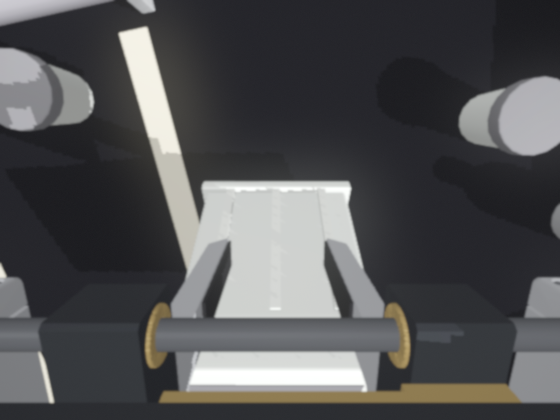

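View pics/side2.png

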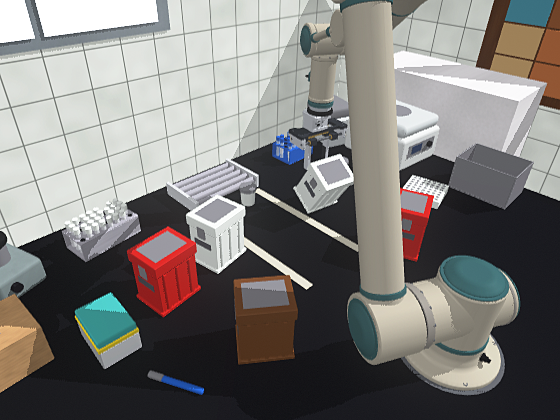

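Call:
{"fn": "carry_out", "kwargs": {
  "targets": [
    {"fingers":60,"x":0,"y":0.8,"z":0,"ax":0,"ay":0,"az":0},
    {"fingers":60,"x":0,"y":0.8,"z":0,"ax":0,"ay":0,"az":0},
    {"fingers":60,"x":0,"y":0.8,"z":0,"ax":0,"ay":0,"az":0},
    {"fingers":60,"x":0,"y":0.8,"z":0,"ax":0,"ay":0,"az":0},
    {"fingers":60,"x":0,"y":0,"z":-0.5,"ax":0,"ay":0,"az":0}
  ]
}}

```text
time_s: 4.05
tcp_pos: [0.5583, -0.2181, 0.1273]
tcp_rot: [-0.001, -0.634, 0.773, 0.002]
wrist_force: [0.0, -0.4, -0.8]
opening: 0.0561
```

```bash
python3 -c "
from h import *
z=snap('wrist','3'); snap('side','3')
plan([.673,-.240,.122],-101.05)"
```

```text
t 4.15 pos [ 0.5616 -0.2195  0.1294] heading -101.25 az -0.2 tool z [ 0.001 -0.001 -1.   ] shift cm (current axes) [ -0.16 -11.32   0.76] (after turn) [ -0.12 -11.33   0.74] F [-0.12 -0.36  0.07] open 0.0565
```

View pics/wrist3.png

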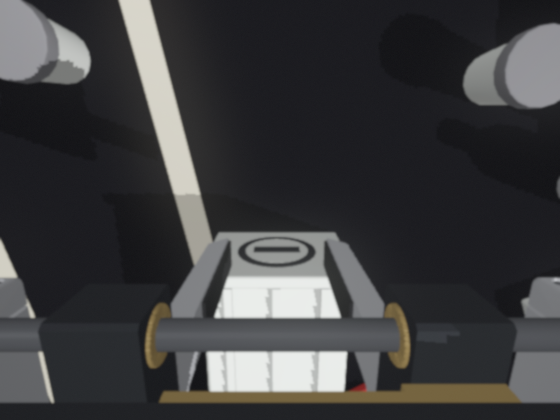

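View pics/side3.png

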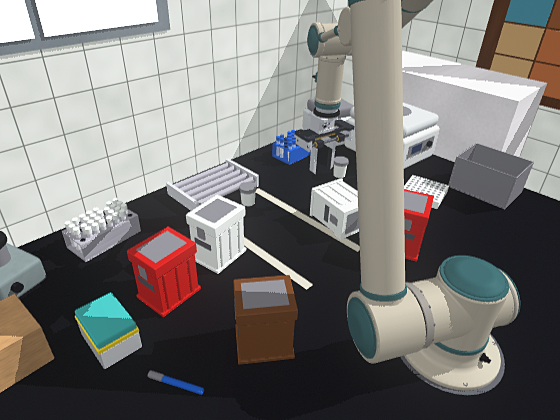

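The stamp ring is visible in the wrist picture at (275,251), so the right-hand crate is the stamped one, and it now lies on its side. Now the left crate.

Call:
{"fn": "carry_out", "kwargs": {
  "targets": [
    {"fingers":60,"x":0,"y":-1,"z":-3,"ax":0,"ay":0,"az":0},
    {"fingers":60,"x":0,"y":-1,"z":-3.5,"ax":0,"ay":0,"az":-5},
    {"fingers":60,"x":0,"y":0,"z":-3.5,"ax":0,"ay":0,"az":-5},
    {"fingers":60,"x":0,"y":0,"z":-3.5,"ax":0,"ay":0,"az":-5},
    {"fingers":60,"x":0,"y":0,"z":-2,"ax":0,"ay":0,"az":-6}
  ]
}}

```text
time_s: 4.57
tcp_pos: [0.5829, -0.2239, 0.2882]
tcp_rot: [-0.001, 0.766, -0.642, 0.003]
wrist_force: [0.3, -0.5, -0.2]
opening: 0.0563
```

```bash
python3 -c "
from h import *
plan([.675,.188,.28],-80.2)"
```

```text
t 4.57 pos [ 0.5829 -0.2239  0.2882] heading -79.96 az 0.24 tool z [ 0.006 -0.003 -1.   ] shift cm (current axes) [-38.95 -16.25   0.74] (after turn) [-39.02 -16.08   0.82] F [ 0.28 -0.5  -0.16] open 0.0563
```

Call:
{"fn": "carry_out", "kwargs": {
  "targets": [
    {"fingers":60,"x":-2.5,"y":-1.3,"z":0,"ax":0,"ay":0,"az":0},
    {"fingers":60,"x":-3,"y":-1.3,"z":0,"ax":0,"ay":0,"az":0},
    {"fingers":60,"x":-3,"y":-1.3,"z":0,"ax":0,"ay":0,"az":0},
    {"fingers":60,"x":-3,"y":-1.3,"z":0,"ax":0,"ay":0,"az":0},
    {"fingers":60,"x":-3,"y":-1.3,"z":0,"ax":0,"ay":0,"az":0}
  ]
}}

```text
time_s: 4.98
tcp_pos: [0.6212, -0.0679, 0.2839]
tcp_rot: [-0.0, 0.765, -0.644, 0.001]
wrist_force: [-0.2, 0.3, -0.4]
opening: 0.0562
```

Call:
{"fn": "carry_out", "kwargs": {
  "targets": [
    {"fingers":60,"x":-3,"y":-1.3,"z":0,"ax":0,"ay":0,"az":0},
    {"fingers":60,"x":-3,"y":-1.3,"z":0,"ax":0,"ay":0,"az":0},
    {"fingers":60,"x":-3,"y":-1.3,"z":0,"ax":0,"ay":0,"az":0},
    {"fingers":60,"x":-3,"y":-1.3,"z":0,"ax":0,"ay":0,"az":0},
    {"fingers":60,"x":-3,"y":-1.3,"z":0,"ax":0,"ay":0,"az":0}
  ]
}}

```text
time_s: 5.4
tcp_pos: [0.6598, 0.0914, 0.2837]
tcp_rot: [-0.0, 0.765, -0.644, 0.0]
wrist_force: [-0.1, -0.3, 0.5]
opening: 0.0564
```

Call:
{"fn": "carry_out", "kwargs": {
  "targets": [
    {"fingers":60,"x":-3,"y":-1.3,"z":0,"ax":0,"ay":0,"az":0},
    {"fingers":60,"x":-3,"y":-1.3,"z":0,"ax":0,"ay":0,"az":0},
    {"fingers":60,"x":-2.5,"y":-0.5,"z":0,"ax":0,"ay":0,"az":0},
    {"fingers":60,"x":-1,"y":0,"z":0,"ax":0,"ay":0,"az":0},
    {"fingers":60,"x":0,"y":0,"z":0,"ax":0,"ay":0,"az":0}
  ]
}}

```text
time_s: 5.82
tcp_pos: [0.6732, 0.1909, 0.2831]
tcp_rot: [-0.0, 0.766, -0.643, -0.0]
wrist_force: [-0.0, 0.3, 0.8]
opening: 0.0558
```

```bash
python3 -c "
from h import *
snap('wrist','4')
plan([.675,.188,.122],-80.2)"
```

```text
t 5.87 pos [0.6734 0.1889 0.2834] heading -80.14 az 0.06 tool z [-0.    -0.001 -1.   ] shift cm (current axes) [ 0.1  -0.15 16.14] (after turn) [ 0.11 -0.15 16.14] F [-0.09  0.19  0.62] open 0.0564
```

View pics/wrist4.png

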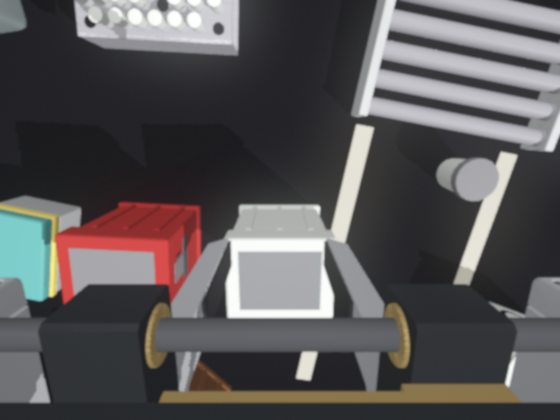

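Call:
{"fn": "carry_out", "kwargs": {
  "targets": [
    {"fingers":60,"x":0.1,"y":-0.1,"z":3.5,"ax":0,"ay":0,"az":0},
    {"fingers":60,"x":0,"y":0,"z":3.5,"ax":0,"ay":0,"az":0},
    {"fingers":60,"x":0,"y":0,"z":3.5,"ax":0,"ay":0,"az":0},
    {"fingers":60,"x":0,"y":0,"z":3.5,"ax":0,"ay":0,"az":0},
    {"fingers":60,"x":0,"y":0,"z":2.1,"ax":0,"ay":0,"az":0}
  ]
}}

```text
time_s: 6.28
tcp_pos: [0.6727, 0.1845, 0.1189]
tcp_rot: [0.002, 0.764, -0.645, -0.001]
wrist_force: [0.3, -0.4, 0.4]
opening: 0.0565
```

Call:
{"fn": "carry_out", "kwargs": {
  "targets": [
    {"fingers":60,"x":0,"y":0.8,"z":0,"ax":0,"ay":0,"az":0},
    {"fingers":60,"x":0,"y":0.8,"z":0,"ax":0,"ay":0,"az":0},
    {"fingers":60,"x":0,"y":0.8,"z":0,"ax":0,"ay":0,"az":0},
    {"fingers":60,"x":0,"y":0.8,"z":0,"ax":0,"ay":0,"az":0},
    {"fingers":60,"x":0,"y":0.8,"z":0,"ax":0,"ay":0,"az":0}
  ]
}}

```text
time_s: 6.7
tcp_pos: [0.6382, 0.1809, 0.1262]
tcp_rot: [-0.004, 0.765, -0.644, 0.004]
wrist_force: [5.3, 0.2, 4.4]
opening: 0.0561
```

Call:
{"fn": "carry_out", "kwargs": {
  "targets": [
    {"fingers":60,"x":0,"y":0.8,"z":0,"ax":0,"ay":0,"az":0},
    {"fingers":60,"x":0,"y":0.8,"z":0,"ax":0,"ay":0,"az":0},
    {"fingers":60,"x":0,"y":0.8,"z":0,"ax":0,"ay":0,"az":0},
    {"fingers":60,"x":0,"y":0.8,"z":0,"ax":0,"ay":0,"az":0},
    {"fingers":60,"x":0,"y":0.8,"z":0,"ax":0,"ay":0,"az":0}
  ]
}}

```text
time_s: 7.12
tcp_pos: [0.5948, 0.1741, 0.1228]
tcp_rot: [0.0, 0.765, -0.644, -0.0]
wrist_force: [2.4, 0.5, 4.7]
opening: 0.0564
```

Call:
{"fn": "carry_out", "kwargs": {
  "targets": [
    {"fingers":60,"x":0,"y":0.8,"z":0,"ax":0,"ay":0,"az":0},
    {"fingers":60,"x":0,"y":0.8,"z":0,"ax":0,"ay":0,"az":0},
    {"fingers":60,"x":0,"y":0.8,"z":0,"ax":0,"ay":0,"az":0},
    {"fingers":60,"x":0,"y":0.8,"z":0,"ax":0,"ay":0,"az":0},
    {"fingers":60,"x":0,"y":0,"z":-0.5,"ax":0,"ay":0,"az":0}
  ]
}}

```text
time_s: 7.53
tcp_pos: [0.5602, 0.1681, 0.1256]
tcp_rot: [0.003, 0.765, -0.644, -0.002]
wrist_force: [-0.1, -0.6, 0.0]
opening: 0.056
```

Call:
{"fn": "carry_out", "kwargs": {
  "targets": [
    {"fingers":60,"x":0,"y":-1,"z":-3,"ax":0,"ay":0,"az":0},
    {"fingers":60,"x":0,"y":-1,"z":-3.5,"ax":0,"ay":0,"az":0},
    {"fingers":60,"x":0,"y":0,"z":-3.5,"ax":0,"ay":0,"az":0},
    {"fingers":60,"x":0,"y":0,"z":-2,"ax":0,"ay":0,"az":0},
    {"fingers":60,"x":0,"y":0,"z":0,"ax":0,"ay":0,"az":0}
  ]
}}

```text
time_s: 7.95
tcp_pos: [0.5868, 0.1726, 0.2528]
tcp_rot: [-0.004, 0.765, -0.644, 0.003]
wrist_force: [-0.8, 0.3, 0.3]
opening: 0.0564
```

```bash
python3 -c "
from h import *
snap('wrist','5');snap('side','5');snap('top','5')
plan([.675,.188,.122],-80.2)"
```

```text
t 8.1 pos [0.5831 0.1719 0.2461] heading -80.23 az -0.03 tool z [-0.002 -0.001 -1.   ] shift cm (current axes) [-0.03 -9.36 12.39] (after turn) [-0.02 -9.32 12.41] F [ 0.37 -0.83 -0.39] open 0.0562
```

View pics/wrist5.png

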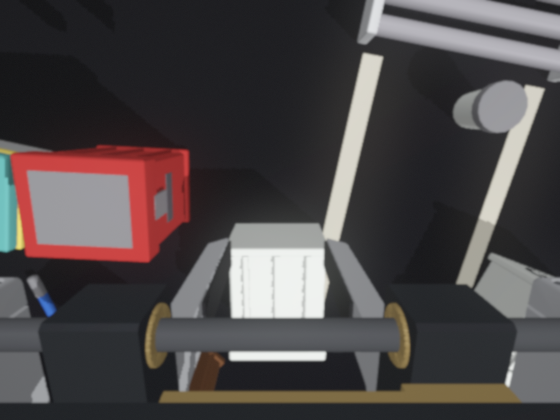

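View pics/side5.png

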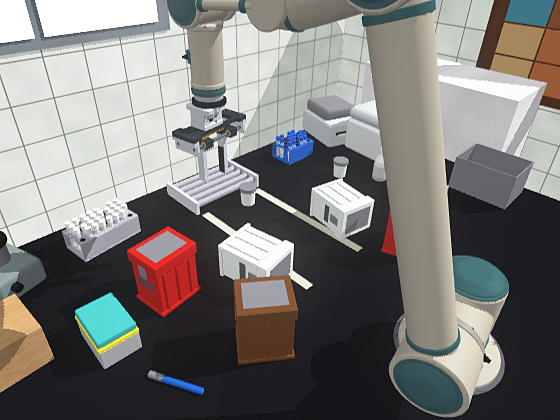

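View pics/top5.png

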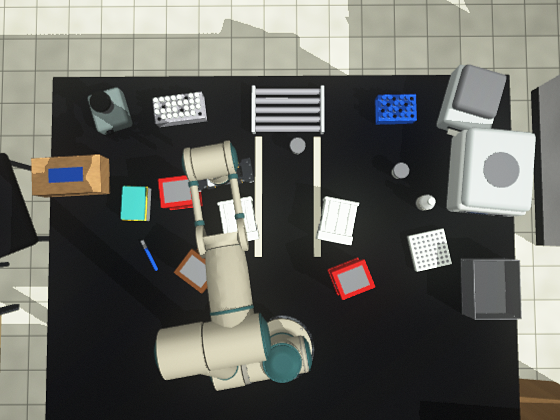

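Both crates lie on their sides. The left crate's base, at about (278,237) in the wrist picture, is bare. Next I measure both lying crates.

```bash
cat >> h.py <<'E'
def lying(t):
    z=load("top",t); C=cloud(z); R={}
    p=z["p"].astype(int); sat=p.max(-1)-p.min(-1)
    for nm,(x0,x1,y0,y1) in dict(L=(.3,.62,.06,.30),R=(.3,.62,-.32,-.1),Lane=(.3,.65,-.13,.06)).items():
        m=(C[...,2]>.08)&(C[...,2]<.115)&(C[...,0]>x0)&(C[...,0]<x1)&(C[...,1]>y0)&(C[...,1]<y1)&(sat<30)&(p.min(-1)>130)
        if m.sum()<50: continue
        r=cv2.minAreaRect((C[m][:,:2]*1000).astype(np.float32)); print(nm,m.sum(),r,cv2.boxPoints(r).round().tolist())
E
python3 -c "
from h import *
lying('5')
z=load('side','5');C=cloud(z)
for y0,y1 in((.05,.3),(-.32,-.1)):
    p=z['p'].astype(int)
    m=(abs(C[...,2]-.1)<.012)&(C[...,0]>.36)&(C[...,0]<.6)&(C[...,1]>y0)&(C[...,1]<y1)&((p.max(-1)-p.min(-1))<30)
    r=cv2.minAreaRect((C[m][:,:2]*1000).astype(np.float32)); print(m.sum(),r,cv2.boxPoints(r).round().tolist())
"
```

```text
L 888 ((457.76593017578125, 149.99337768554688), (149.89012145996094, 118.7350845336914), 10.147571563720703) [[374.0, 195.0], [394.0, 78.0], [542.0, 105.0], [521.0, 222.0]]
R 1428 ((455.26678466796875, -196.17190551757812), (119.776611328125, 149.5901641845703), 79.28569793701172) [[371.0, -241.0], [518.0, -269.0], [540.0, -151.0], [393.0, -123.0]]
1948 ((456.2608642578125, 152.13833618164062), (151.99331665039062, 121.03162384033203), 10.006180763244629) [[371.0, 199.0], [392.0, 79.0], [542.0, 106.0], [521.0, 225.0]]
1172 ((453.8664245605469, -193.88726806640625), (123.40096282958984, 151.9378662109375), 78.46514129638672) [[367.0, -239.0], [516.0, -270.0], [541.0, -149.0], [392.0, -118.0]]
```

```bash
python3 -c "
from h import *
plan([.415,.03,.246],-90)
plan([.415,.03,.04],-90)"
```

```text
t 8.1 pos [0.5831 0.1719 0.2461] heading -80.23 az 9.77 tool z [-0.002 -0.001 -1.   ] shift cm (current axes) [11.13 18.98  0.06] (after turn) [1.419e+01 1.681e+01 1.000e-02] F [ 0.37 -0.83 -0.39] open 0.0562
t 8.1 pos [0.5831 0.1719 0.2461] heading -80.23 az 9.77 tool z [-0.002 -0.001 -1.   ] shift cm (current axes) [11.13 18.93 20.66] (after turn) [14.19 16.81 20.61] F [ 0.37 -0.83 -0.39] open 0.0562
```

Call:
{"fn": "carry_out", "kwargs": {
  "targets": [
    {"fingers":0,"x":1.6,"y":2.7,"z":0,"ax":0,"ay":0,"az":0},
    {"fingers":0,"x":1.6,"y":2.7,"z":0,"ax":0,"ay":0,"az":0},
    {"fingers":0,"x":1.6,"y":2.7,"z":0,"ax":0,"ay":0,"az":0},
    {"fingers":0,"x":1.6,"y":2.7,"z":0,"ax":0,"ay":0,"az":0},
    {"fingers":0,"x":1.6,"y":2.7,"z":0,"ax":0,"ay":0,"az":0}
  ]
}}

```text
time_s: 8.52
tcp_pos: [0.4617, 0.0696, 0.2448]
tcp_rot: [0.002, 0.765, -0.644, -0.002]
wrist_force: [0.4, -0.7, -1.0]
opening: 0.0263
```

Call:
{"fn": "carry_out", "kwargs": {
  "targets": [
    {"fingers":0,"x":1.6,"y":2.7,"z":0,"ax":0,"ay":0,"az":0},
    {"fingers":0,"x":1.5,"y":2.7,"z":0,"ax":0,"ay":0,"az":0},
    {"fingers":0,"x":0,"y":0,"z":0,"ax":0,"ay":0,"az":5},
    {"fingers":0,"x":0,"y":0,"z":0,"ax":0,"ay":0,"az":5},
    {"fingers":0,"x":0,"y":0,"z":1,"ax":0,"ay":0,"az":0}
  ]
}}

```text
time_s: 8.93
tcp_pos: [0.4161, 0.0303, 0.2368]
tcp_rot: [0.0, -0.705, 0.709, -0.0]
wrist_force: [0.2, 0.6, -0.5]
opening: 0.0007
```

Call:
{"fn": "carry_out", "kwargs": {
  "targets": [
    {"fingers":0,"x":0,"y":0,"z":3.5,"ax":0,"ay":0,"az":0},
    {"fingers":0,"x":0,"y":0,"z":3.5,"ax":0,"ay":0,"az":0},
    {"fingers":0,"x":0,"y":0,"z":3.5,"ax":0,"ay":0,"az":0},
    {"fingers":0,"x":0,"y":0,"z":3,"ax":0,"ay":0,"az":0},
    {"fingers":0,"x":0,"y":0,"z":0,"ax":0,"ay":0,"az":0}
  ]
}}

```text
time_s: 9.35
tcp_pos: [0.4098, 0.0314, 0.0959]
tcp_rot: [-0.005, -0.707, 0.708, 0.006]
wrist_force: [-0.4, -0.1, -1.3]
opening: 0.0002
```

```bash
python3 -c "
from h import *
plan([.415,.03,.04],-90)"
```

```text
t 9.35 pos [0.4098 0.0314 0.0959] heading -90.09 az -0.09 tool z [-0.016  0.001 -1.   ] shift cm (current axes) [ 0.15 -0.61  5.58] (after turn) [ 0.14 -0.52  5.59] F [-0.36 -0.06 -1.26] open 0.0002
```

Call:
{"fn": "carry_out", "kwargs": {
  "targets": [
    {"fingers":0,"x":0,"y":0,"z":2.8,"ax":0,"ay":0,"az":0},
    {"fingers":0,"x":0,"y":0,"z":2.6,"ax":0,"ay":0,"az":0},
    {"fingers":0,"x":-1,"y":0,"z":0,"ax":0,"ay":0,"az":0},
    {"fingers":0,"x":-1,"y":0,"z":0,"ax":0,"ay":0,"az":0},
    {"fingers":0,"x":-0.8,"y":0,"z":0,"ax":0,"ay":0,"az":0}
  ]
}}

```text
time_s: 9.77
tcp_pos: [0.4176, 0.0599, 0.0495]
tcp_rot: [0.001, -0.706, 0.708, -0.0]
wrist_force: [0.4, 0.3, -1.1]
opening: 0.0006
```

Call:
{"fn": "carry_out", "kwargs": {
  "targets": [
    {"fingers":0,"x":-0.8,"y":0,"z":0,"ax":0,"ay":0,"az":0},
    {"fingers":0,"x":-0.8,"y":0,"z":0,"ax":0,"ay":0,"az":0},
    {"fingers":0,"x":-0.8,"y":0,"z":0,"ax":0,"ay":0,"az":0},
    {"fingers":0,"x":-0.8,"y":0,"z":0,"ax":0,"ay":0,"az":0},
    {"fingers":0,"x":-0.8,"y":0,"z":0,"ax":0,"ay":0,"az":0}
  ]
}}

```text
time_s: 10.18
tcp_pos: [0.4167, 0.0992, 0.0489]
tcp_rot: [-0.0, -0.706, 0.708, -0.0]
wrist_force: [-1.8, -4.2, 1.7]
opening: 0.0004
```

```bash
python3 -c "
from h import *
plan([.415,.11,.04],-90);snap('side','6')
z=load('side','6');C=cloud(z)
for y0,y1 in((.05,.3),(-.32,-.1)):
    p=z['p'].astype(int)
    m=(abs(C[...,2]-.1)<.012)&(C[...,0]>.36)&(C[...,0]<.6)&(C[...,1]>y0)&(C[...,1]<y1)&((p.max(-1)-p.min(-1))<30)
    r=cv2.minAreaRect((C[m][:,:2]*1000).astype(np.float32)); print(m.sum(),r,cv2.boxPoints(r).round().tolist())
"
```

```text
t 10.18 pos [0.4167 0.0992 0.0489] heading -90.19 az -0.19 tool z [ 0.    -0.001 -1.   ] shift cm (current axes) [-1.08  0.17  0.89] (after turn) [-1.08  0.17  0.89] F [-1.81 -4.17  1.75] open 0.0004
1946 ((463.0850830078125, 162.136474609375), (151.4874725341797, 147.2540283203125), 1.9802656173706055) [[385.0, 233.0], [390.0, 86.0], [541.0, 91.0], [536.0, 238.0]]
1174 ((454.6680603027344, -194.4517364501953), (121.70142364501953, 154.9271240234375), 78.54951477050781) [[367.0, -239.0], [519.0, -269.0], [543.0, -150.0], [391.0, -119.0]]
```

View pics/side6.png

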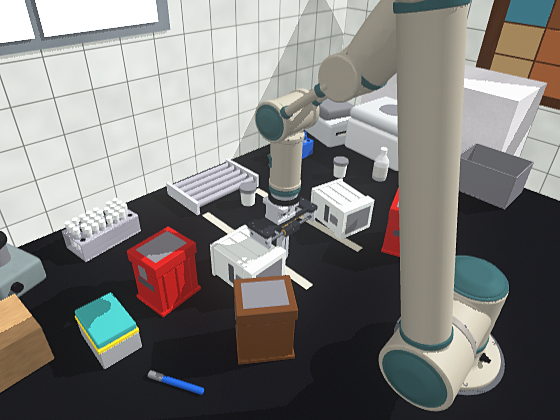

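Call:
{"fn": "carry_out", "kwargs": {
  "targets": [
    {"fingers":0,"x":2,"y":0,"z":0,"ax":0,"ay":0,"az":0},
    {"fingers":0,"x":3,"y":0,"z":0,"ax":0,"ay":0,"az":0},
    {"fingers":0,"x":3,"y":0,"z":0,"ax":0,"ay":0,"az":0},
    {"fingers":0,"x":2.5,"y":0,"z":0,"ax":0,"ay":0,"az":0},
    {"fingers":0,"x":0,"y":0,"z":0,"ax":0,"ay":0,"az":0}
  ]
}}

```text
time_s: 10.65
tcp_pos: [0.4179, -0.009, 0.0487]
tcp_rot: [0.001, -0.704, 0.71, -0.001]
wrist_force: [-0.0, 0.0, -0.4]
opening: 0.0004
```

```bash
python3 -c "
from h import *
plan([.415,.11,.04],-90);snap('side','7');snap('top','7');lying('7')
z=load('side','7');C=cloud(z)
for y0,y1 in((.06,.3),(-.32,-.1)):
    p=z['p'].astype(int)
    m=(abs(C[...,2]-.1)<.012)&(C[...,0]>.36)&(C[...,0]<.6)&(C[...,1]>y0)&(C[...,1]<y1)&((p.max(-1)-p.min(-1))<30)
    r=cv2.minAreaRect((C[m][:,:2]*1000).astype(np.float32)); print(m.sum(),r,cv2.boxPoints(r).round().tolist())
"
```

```text
t 10.65 pos [ 0.4179 -0.009   0.0487] heading -90.46 az -0.46 tool z [ 0.002 -0.001 -1.   ] shift cm (current axes) [-11.9    0.38   0.85] (after turn) [-11.9    0.29   0.87] F [-0.03  0.05 -0.38] open 0.0004
L 1417 ((464.73779296875, 174.75547790527344), (149.8042449951172, 118.77362060546875), 1.5701994895935059) [[388.0, 232.0], [391.0, 113.0], [541.0, 117.0], [538.0, 236.0]]
R 1430 ((455.69464111328125, -196.90109252929688), (120.2078628540039, 149.55714416503906), 78.42787170410156) [[370.0, -241.0], [517.0, -271.0], [541.0, -153.0], [394.0, -123.0]]
1997 ((462.87579345703125, 175.5318145751953), (153.1818084716797, 121.45723724365234), 1.0033446550369263) [[385.0, 235.0], [387.0, 113.0], [541.0, 116.0], [538.0, 238.0]]
716 ((453.8084716796875, -194.0377197265625), (122.25513458251953, 152.88270568847656), 79.19471740722656) [[367.0, -240.0], [517.0, -268.0], [540.0, -148.0], [390.0, -120.0]]
```

View pics/top7.png

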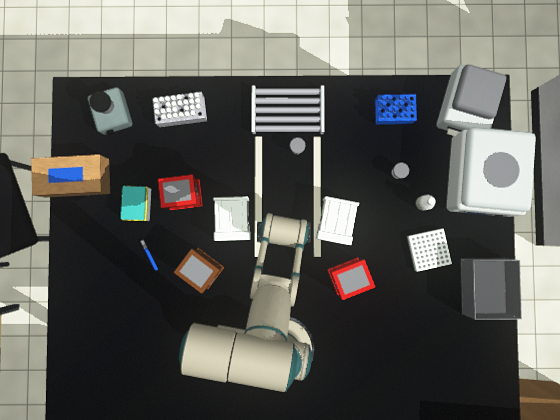

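The top picture shows the left crate at (231,218), clear of the left tape: its nearest edge is at y 0.113 and the tape's outer edge at 0.097. Now I go round to the outer side of the stamped crate.

Call:
{"fn": "carry_out", "kwargs": {
  "targets": [
    {"fingers":0,"x":0,"y":0,"z":-4,"ax":0,"ay":0,"az":0},
    {"fingers":0,"x":0,"y":0,"z":-4,"ax":0,"ay":0,"az":0},
    {"fingers":0,"x":0,"y":0,"z":-4,"ax":0,"ay":0,"az":0},
    {"fingers":0,"x":0,"y":0,"z":-4,"ax":0,"ay":0,"az":0},
    {"fingers":0,"x":0,"y":0,"z":-3,"ax":0,"ay":0,"az":0}
  ]
}}

```text
time_s: 11.17
tcp_pos: [0.4173, -0.0047, 0.2418]
tcp_rot: [0.002, -0.706, 0.708, -0.001]
wrist_force: [2.0, 0.3, -0.2]
opening: 0.0004
```

```bash
python3 -c "
from h import *
from bench import env; print(env.sense()['qpos'])
plan([.455,-.32,.24],0)"
```

```text
[-1.79576502e-01  9.79699418e-03  1.73972846e+00  1.37804140e-03
  1.38797495e+00  1.39322664e+00]
t 11.17 pos [ 0.4173 -0.0047  0.2418] heading -90.13 az -90.13 tool z [ 0.004  0.001 -1.   ] shift cm (current axes) [31.52 -3.84  0.18] (after turn) [ 3.77 31.53  0.18] F [ 2.02  0.27 -0.25] open 0.0004
```

Call:
{"fn": "carry_out", "kwargs": {
  "targets": [
    {"fingers":90,"x":3.2,"y":-0.4,"z":0,"ax":0,"ay":0,"az":0},
    {"fingers":90,"x":3.2,"y":-0.4,"z":0,"ax":0,"ay":0,"az":0},
    {"fingers":90,"x":3.2,"y":-0.4,"z":0,"ax":0,"ay":0,"az":0},
    {"fingers":90,"x":3.2,"y":-0.4,"z":0,"ax":0,"ay":0,"az":0},
    {"fingers":90,"x":3.2,"y":-0.4,"z":0,"ax":0,"ay":0,"az":0}
  ]
}}

```text
time_s: 11.58
tcp_pos: [0.4365, -0.166, 0.2386]
tcp_rot: [0.001, -0.706, 0.708, -0.0]
wrist_force: [0.8, -0.3, 0.1]
opening: 0.0304
```

Call:
{"fn": "carry_out", "kwargs": {
  "targets": [
    {"fingers":90,"x":3.2,"y":-0.4,"z":0,"ax":0,"ay":0,"az":0},
    {"fingers":90,"x":3.2,"y":-0.4,"z":0,"ax":0,"ay":0,"az":0},
    {"fingers":90,"x":3.2,"y":-0.4,"z":0,"ax":0,"ay":0,"az":0},
    {"fingers":90,"x":3.2,"y":-0.4,"z":0,"ax":0,"ay":0,"az":0},
    {"fingers":90,"x":2.7,"y":-0.2,"z":0,"ax":0,"ay":0,"az":0}
  ]
}}

```text
time_s: 12.0
tcp_pos: [0.4547, -0.322, 0.2381]
tcp_rot: [0.001, -0.706, 0.708, -0.0]
wrist_force: [0.5, 0.2, -0.2]
opening: 0.0636
```

Call:
{"fn": "carry_out", "kwargs": {
  "targets": [
    {"fingers":90,"x":0,"y":0,"z":0,"ax":0,"ay":0,"az":-6},
    {"fingers":90,"x":0,"y":0,"z":0,"ax":0,"ay":0,"az":-6},
    {"fingers":90,"x":0,"y":0,"z":0,"ax":0,"ay":0,"az":-6},
    {"fingers":90,"x":0,"y":0,"z":0,"ax":0,"ay":0,"az":-6},
    {"fingers":90,"x":0,"y":0,"z":0,"ax":0,"ay":0,"az":-6}
  ]
}}

```text
time_s: 12.42
tcp_pos: [0.4544, -0.3198, 0.2381]
tcp_rot: [-0.001, 0.867, -0.499, -0.0]
wrist_force: [-0.4, 1.0, 0.5]
opening: 0.0848
```

Call:
{"fn": "carry_out", "kwargs": {
  "targets": [
    {"fingers":90,"x":0,"y":0,"z":0,"ax":0,"ay":0,"az":-6},
    {"fingers":90,"x":0,"y":0,"z":0,"ax":0,"ay":0,"az":-6},
    {"fingers":90,"x":0,"y":0,"z":0,"ax":0,"ay":0,"az":-6},
    {"fingers":90,"x":0,"y":0,"z":0,"ax":0,"ay":0,"az":-6},
    {"fingers":90,"x":0,"y":0,"z":0,"ax":0,"ay":0,"az":-6}
  ]
}}

```text
time_s: 12.83
tcp_pos: [0.4545, -0.3196, 0.2382]
tcp_rot: [-0.001, 0.966, -0.257, 0.0]
wrist_force: [-0.9, -1.0, 0.4]
opening: 0.0847
```

Call:
{"fn": "carry_out", "kwargs": {
  "targets": [
    {"fingers":90,"x":0,"y":0,"z":0,"ax":0,"ay":0,"az":-6},
    {"fingers":90,"x":0,"y":0,"z":0,"ax":0,"ay":0,"az":-6},
    {"fingers":90,"x":0,"y":0,"z":0,"ax":0,"ay":0,"az":-6},
    {"fingers":90,"x":0,"y":0,"z":0,"ax":0,"ay":0,"az":-6},
    {"fingers":90,"x":0,"y":0,"z":0,"ax":0,"ay":0,"az":-6}
  ]
}}

```text
time_s: 13.25
tcp_pos: [0.4545, -0.3196, 0.2382]
tcp_rot: [-0.001, 1.0, 0.002, 0.0]
wrist_force: [0.2, 0.2, 0.3]
opening: 0.0848
```

```bash
python3 -c "
from h import *
snap('wrist','8');snap('side','8');plan([.455,-.32,.048],0)"
```

```text
t 13.35 pos [ 0.4543 -0.3198  0.2382] heading -0.14 az -0.14 tool z [ 0.     0.001 -1.   ] shift cm (current axes) [ 0.06  0.03 19.02] (after turn) [ 0.07  0.02 19.02] F [ 0.2  -0.27 -0.16] open 0.0845
```

View pics/wrist8.png

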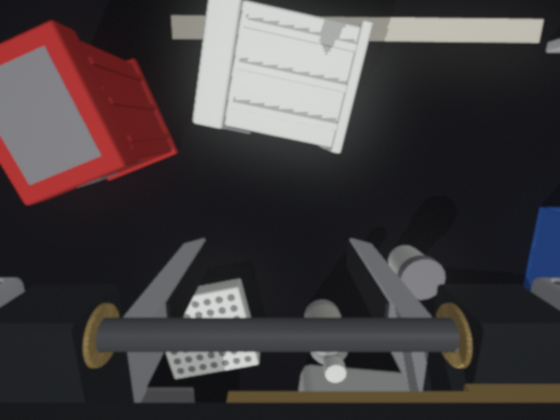

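View pics/side8.png

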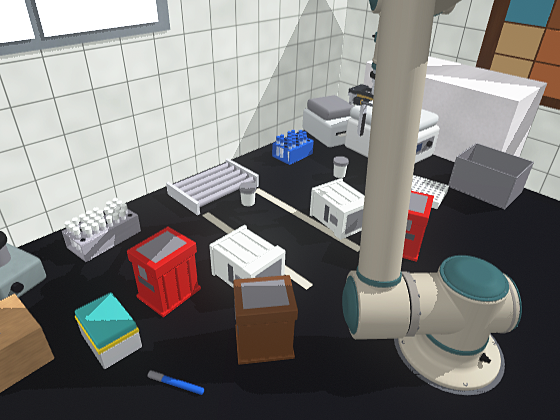

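```bash
python3 -c "
from h import *
from bench import env,eyes
print(eyes.camera_model('wrist')['pose'][:3,3]-env.sense()['tcp_pos'])"
```

```text
[-0.00028171  0.0727111   0.17910442]
```

Call:
{"fn": "carry_out", "kwargs": {
  "targets": [
    {"fingers":90,"x":0,"y":0,"z":3.5,"ax":0,"ay":0,"az":0},
    {"fingers":90,"x":0,"y":0,"z":3.5,"ax":0,"ay":0,"az":0},
    {"fingers":90,"x":0,"y":0,"z":3.5,"ax":0,"ay":0,"az":0},
    {"fingers":90,"x":0,"y":0,"z":0,"ax":0,"ay":0,"az":0},
    {"fingers":90,"x":0,"y":0,"z":0,"ax":0,"ay":0,"az":0}
  ]
}}

```text
time_s: 13.77
tcp_pos: [0.4528, -0.3199, 0.1323]
tcp_rot: [-0.002, 1.0, -0.002, -0.001]
wrist_force: [0.7, -0.1, 0.5]
opening: 0.0847
```

Call:
{"fn": "carry_out", "kwargs": {
  "targets": [
    {"fingers":90,"x":0,"y":0,"z":3,"ax":0,"ay":0,"az":0},
    {"fingers":90,"x":0,"y":0,"z":3,"ax":0,"ay":0,"az":0},
    {"fingers":90,"x":0,"y":0,"z":2.4,"ax":0,"ay":0,"az":0},
    {"fingers":90,"x":0,"y":-0.8,"z":0,"ax":0,"ay":0,"az":0},
    {"fingers":90,"x":0,"y":-1.2,"z":0,"ax":0,"ay":0,"az":0}
  ]
}}

```text
time_s: 14.18
tcp_pos: [0.4546, -0.3022, 0.0509]
tcp_rot: [0.001, 1.0, -0.003, 0.001]
wrist_force: [0.1, -0.3, -0.7]
opening: 0.0844
```

Call:
{"fn": "carry_out", "kwargs": {
  "targets": [
    {"fingers":90,"x":0,"y":-0.8,"z":0,"ax":0,"ay":0,"az":0},
    {"fingers":90,"x":0,"y":-0.8,"z":0,"ax":0,"ay":0,"az":0},
    {"fingers":90,"x":0,"y":-0.8,"z":0,"ax":0,"ay":0,"az":0},
    {"fingers":90,"x":0,"y":-0.8,"z":0,"ax":0,"ay":0,"az":0},
    {"fingers":90,"x":0,"y":-0.8,"z":0,"ax":0,"ay":0,"az":0}
  ]
}}

```text
time_s: 14.6
tcp_pos: [0.4553, -0.2624, 0.0511]
tcp_rot: [0.002, 1.0, -0.002, 0.002]
wrist_force: [0.7, -3.9, 1.4]
opening: 0.0848
```

Call:
{"fn": "carry_out", "kwargs": {
  "targets": [
    {"fingers":90,"x":0,"y":-0.8,"z":0,"ax":0,"ay":0,"az":0},
    {"fingers":90,"x":0,"y":-0.8,"z":0,"ax":0,"ay":0,"az":0},
    {"fingers":90,"x":0,"y":-0.8,"z":0,"ax":0,"ay":0,"az":0},
    {"fingers":90,"x":0,"y":-0.8,"z":0,"ax":0,"ay":0,"az":0},
    {"fingers":90,"x":0,"y":-0.8,"z":0,"ax":0,"ay":0,"az":0}
  ]
}}

```text
time_s: 15.02
tcp_pos: [0.4535, -0.2216, 0.0498]
tcp_rot: [0.001, 1.0, -0.001, -0.0]
wrist_force: [0.4, -4.8, 4.0]
opening: 0.0843
```

```bash
python3 -c "
from h import *
snap('wrist','9');snap('top','9');plan([.455,-.09,.048],0)"
```

```text
t 15.12 pos [ 0.4527 -0.2195  0.0492] heading -0.18 az -0.18 tool z [-0.002  0.002 -1.   ] shift cm (current axes) [  0.19 -12.95   0.15] (after turn) [  0.23 -12.95   0.12] F [ 0.72 -0.72  0.04] open 0.0842
```

View pics/wrist9.png

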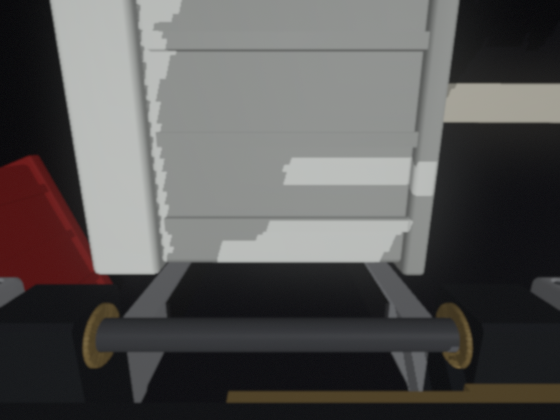

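View pics/top9.png

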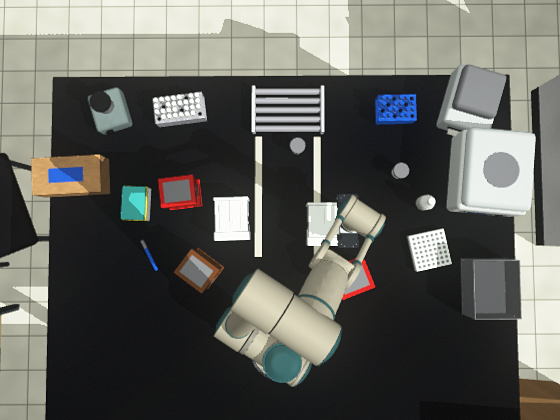

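The crate sits squarely against both fingertips: its edge in the wrist picture runs level at row 270. I keep pushing.

Call:
{"fn": "carry_out", "kwargs": {
  "targets": [
    {"fingers":90,"x":0,"y":-0.8,"z":0,"ax":0,"ay":0,"az":0},
    {"fingers":90,"x":0,"y":-0.8,"z":0,"ax":0,"ay":0,"az":0},
    {"fingers":90,"x":0,"y":-0.8,"z":0,"ax":0,"ay":0,"az":0},
    {"fingers":90,"x":0,"y":-0.8,"z":0,"ax":0,"ay":0,"az":0},
    {"fingers":90,"x":0,"y":-0.8,"z":0,"ax":0,"ay":0,"az":0}
  ]
}}

```text
time_s: 15.53
tcp_pos: [0.4533, -0.1804, 0.0492]
tcp_rot: [-0.0, 1.0, -0.002, -0.0]
wrist_force: [0.5, -2.1, -0.2]
opening: 0.0844
```

Call:
{"fn": "carry_out", "kwargs": {
  "targets": [
    {"fingers":90,"x":0,"y":-0.8,"z":0,"ax":0,"ay":0,"az":0},
    {"fingers":90,"x":0,"y":-0.8,"z":0,"ax":0,"ay":0,"az":0},
    {"fingers":90,"x":0,"y":-0.8,"z":0,"ax":0,"ay":0,"az":0},
    {"fingers":90,"x":0,"y":-0.8,"z":0,"ax":0,"ay":0,"az":0},
    {"fingers":90,"x":0,"y":-0.8,"z":0,"ax":0,"ay":0,"az":0}
  ]
}}

```text
time_s: 15.95
tcp_pos: [0.4536, -0.1404, 0.0493]
tcp_rot: [-0.0, 1.0, -0.002, -0.0]
wrist_force: [-0.6, -1.7, -0.8]
opening: 0.0845
```

Call:
{"fn": "carry_out", "kwargs": {
  "targets": [
    {"fingers":90,"x":0,"y":-0.8,"z":0,"ax":0,"ay":0,"az":0},
    {"fingers":90,"x":0,"y":-0.8,"z":0,"ax":0,"ay":0,"az":0},
    {"fingers":90,"x":0,"y":-0.8,"z":0,"ax":0,"ay":0,"az":0},
    {"fingers":90,"x":0,"y":-0.8,"z":0,"ax":0,"ay":0,"az":0},
    {"fingers":90,"x":0,"y":-0.8,"z":0,"ax":0,"ay":0,"az":0}
  ]
}}

```text
time_s: 16.37
tcp_pos: [0.454, -0.1007, 0.0494]
tcp_rot: [0.0, 1.0, -0.002, -0.0]
wrist_force: [0.3, -1.9, -1.0]
opening: 0.0847
```

```bash
python3 -c "
from h import *
snap('top','10');snap('side','10');plan([.455,-.09,.048],0);lying('10')
z=load('side','10');C=cloud(z);p=z['p'].astype(int)
m=(abs(C[...,2]-.1)<.012)&(C[...,0]>.36)&(C[...,0]<.6)&(C[...,1]>-.12)&(C[...,1]<.08)&((p.max(-1)-p.min(-1))<30)&(p.min(-1)>100)
r=cv2.minAreaRect((C[m][:,:2]*1000).astype(np.float32)); print(m.sum(),r,cv2.boxPoints(r).round().tolist())
"
```

```text
t 16.47 pos [ 0.4536 -0.0998  0.0494] heading -0.19 az -0.19 tool z [-0.001  0.001 -1.   ] shift cm (current axes) [ 0.13 -0.98  0.14] (after turn) [ 0.14 -0.98  0.14] F [ 0.43 -0.07  0.5 ] open 0.0846
L 1430 ((464.6972351074219, 174.51333618164062), (149.60281372070312, 118.8462905883789), 1.2942701578140259) [[389.0, 232.0], [391.0, 113.0], [541.0, 117.0], [538.0, 236.0]]
Lane 902 ((446.69232177734375, -22.311237335205078), (100.6307373046875, 149.36366271972656), 89.8284912109375) [[372.0, -72.0], [521.0, -73.0], [522.0, 28.0], [372.0, 28.0]]
1556 ((444.39166259765625, -37.44874572753906), (141.6505584716797, 153.6561737060547), 89.99308776855469) [[368.0, -108.0], [521.0, -108.0], [521.0, 33.0], [368.0, 33.0]]
```

View pics/top10.png

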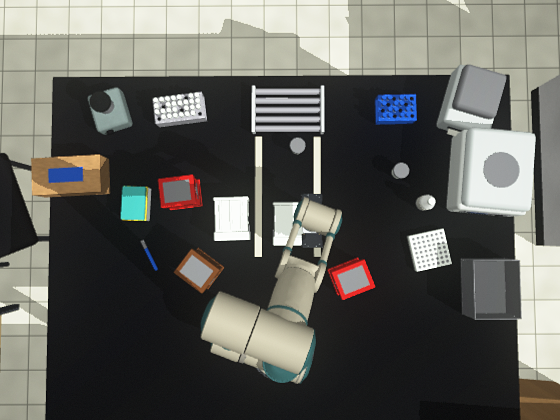

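Its left edge is at y 0.028 and the lane centre at y ≈ -0.022, so one more centimetre centres it. Then I back off and rise.

Call:
{"fn": "carry_out", "kwargs": {
  "targets": [
    {"fingers":90,"x":0,"y":-0.5,"z":0,"ax":0,"ay":0,"az":0},
    {"fingers":90,"x":0,"y":-0.5,"z":0,"ax":0,"ay":0,"az":0},
    {"fingers":90,"x":0,"y":0,"z":0,"ax":0,"ay":0,"az":0},
    {"fingers":90,"x":0,"y":1,"z":0,"ax":0,"ay":0,"az":0},
    {"fingers":90,"x":0,"y":2,"z":0,"ax":0,"ay":0,"az":0}
  ]
}}

```text
time_s: 16.88
tcp_pos: [0.4535, -0.1205, 0.0494]
tcp_rot: [-0.001, 1.0, -0.001, -0.0]
wrist_force: [0.7, -0.2, -0.4]
opening: 0.0845
```

Call:
{"fn": "carry_out", "kwargs": {
  "targets": [
    {"fingers":90,"x":0,"y":2,"z":0,"ax":0,"ay":0,"az":0},
    {"fingers":90,"x":0,"y":0,"z":-3.5,"ax":0,"ay":0,"az":0},
    {"fingers":90,"x":0,"y":0,"z":-3.5,"ax":0,"ay":0,"az":0},
    {"fingers":90,"x":0,"y":0,"z":-3.5,"ax":0,"ay":0,"az":0},
    {"fingers":90,"x":0,"y":0,"z":-3.5,"ax":0,"ay":0,"az":0}
  ]
}}

```text
time_s: 17.3
tcp_pos: [0.4534, -0.1421, 0.1909]
tcp_rot: [-0.0, 1.0, -0.003, -0.0]
wrist_force: [0.4, -0.7, -0.3]
opening: 0.0844
```

Call:
{"fn": "carry_out", "kwargs": {
  "targets": [
    {"fingers":90,"x":0,"y":3,"z":-3,"ax":0,"ay":0,"az":0},
    {"fingers":90,"x":0,"y":3,"z":0,"ax":0,"ay":0,"az":0},
    {"fingers":90,"x":0,"y":3,"z":0,"ax":0,"ay":0,"az":0},
    {"fingers":90,"x":0,"y":3,"z":0,"ax":0,"ay":0,"az":0},
    {"fingers":90,"x":0,"y":3,"z":0,"ax":0,"ay":0,"az":0}
  ]
}}

```text
time_s: 17.72
tcp_pos: [0.4528, -0.2929, 0.2192]
tcp_rot: [-0.0, 1.0, -0.002, 0.0]
wrist_force: [0.2, 0.2, -1.2]
opening: 0.0845
```

```bash
python3 -c "
from h import *
snap('top','11');snap('side','11');plan([.455,-.09,.048],0);lying('11')
z=load('side','11');C=cloud(z);p=z['p'].astype(int)
m=(abs(C[...,2]-.1)<.012)&(C[...,0]>.36)&(C[...,0]<.6)&(C[...,1]>-.12)&(C[...,1]<.08)&((p.max(-1)-p.min(-1))<30)&(p.min(-1)>100)
r=cv2.minAreaRect((C[m][:,:2]*1000).astype(np.float32)); print(m.sum(),r,cv2.boxPoints(r).round().tolist())
C=cloud(load('top','11')); C0=cloud(load('top','0'))
for nm,(u,v) in dict(cup1=(297,145),cup2=(400,170),bottle=(425,201),tray=(430,250),redL=(180,191),redR=(351,279),brown=(199,271)).items():
    for c in (C0,C):
        A=c[v-15:v+15,u-15:u+15].reshape(-1,3); A=A[A[:,2]>.02]; print(nm, np.nanmedian(A,0).round(4))
"
```

```text
t 17.82 pos [ 0.4531 -0.2958  0.2185] heading -0.49 az -0.49 tool z [ 0.    -0.002 -1.   ] shift cm (current axes) [ 2.000e-02 -2.062e+01  1.701e+01] (after turn) [  0.19 -20.58  17.05] F [ 0.24  0.11 -1.69] open 0.0846
L 1432 ((464.59326171875, 174.8994903564453), (149.62493896484375, 118.7001724243164), 1.562098741531372) [[388.0, 232.0], [391.0, 114.0], [541.0, 118.0], [538.0, 236.0]]
Lane 1434 ((446.70892333984375, -20.50666046142578), (117.89788055419922, 149.51036071777344), 89.74120330810547) [[372.0, -79.0], [521.0, -80.0], [522.0, 38.0], [372.0, 39.0]]
1512 ((444.497802734375, -19.84522247314453), (121.98597717285156, 152.03761291503906), 88.87702178955078) [[367.0, -79.0], [519.0, -82.0], [522.0, 40.0], [370.0, 43.0]]
cup1 [ 0.7312 -0.0581  0.0612]
cup1 [ 0.7316 -0.0583  0.0608]
cup2 [ 0.6318 -0.425   0.0621]
cup2 [ 0.6318 -0.4246  0.0622]
bottle [ 0.5175 -0.505   0.0806]
bottle [ 0.5077 -0.4955  0.0943]
tray [ 0.3541 -0.5298  0.0276]
tray [ 0.3508 -0.53    0.0273]
redL [0.5565 0.3406 0.1487]
redL [0.5564 0.3406 0.1488]
redR [ 0.2596 -0.2323  0.1483]
redR [ 0.3032 -0.1561  0.6891]
brown [0.2908 0.2774 0.1488]
brown [0.2907 0.2776 0.1484]
```

View pics/top11.png

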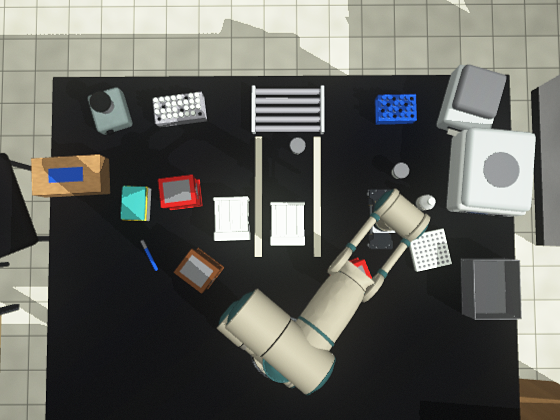

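View pics/side11.png

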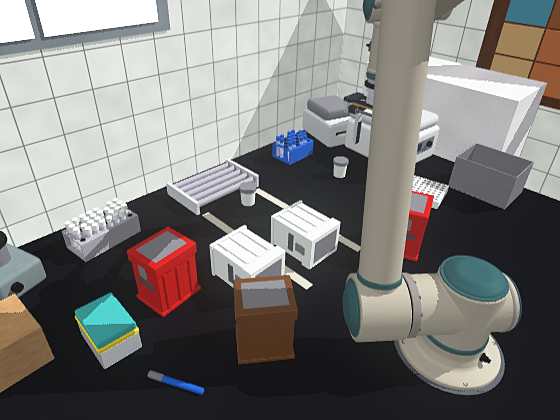

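The top picture shows the stamped crate at (287,223), between the tapes at columns 258 and 317. The bare crate is at (231,218), outside the left tape. The arm is clear, so I hand in.

```bash
python3 -c "
from bench import env
print(env.hand_in())"
```

```text
the job is handed in; nothing more can be done
None
```

I tipped both white crates over towards the robot with the fingertips, then pushed the stamped one into the lane. I handed in about 18 s into the 69 s allowed.

- **Stamp:** the wrist camera showed the ring under the right-hand crate once it fell, and a bare base under the left-hand one.
- **Extra push:** the left crate fell with one corner over the left tape. I nudged it outwards until it lay clear before pushing the stamped one.
- **Stamped crate:** it lies at y -0.080 to 0.039 m, inside the inner tape edges at about -0.118 and 0.072. It spans x 0.372 to 0.522 m, and its yaw is about 0°, so its base faces the far end.
- **Unstamped crate:** its nearest edge is at y 0.114 m, outside the tape's outer edge at about 0.097.
- **Bystanders:** both cups, the left red box and the brown box measured as they were at the start. In the last top view the arm hid the right-hand red box and threw off the wash bottle and tray readings (10–14 mm and 3 mm). I could not confirm those three by measurement, but I made no contact with them that I know of. The tip box and marker I checked only by eye.
- **Not re-checked:** I did not view the stamp again after the push into the lane.

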